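# Stand the fallen chopping board back in its stand

### The job

The chopping board has flopped forward in its stand and lies propped on two mugs. Without gripping or lifting it, push it gently from its underside with the fingers, up and over past upright, until it rests leaning back against the wire backrest with its foot still in the slot of the stand. Do not shift or knock over the mugs or the salt shaker, and let go of everything at the end.

Things in the scene. Friction and masses are not known exactly. Their poses are not given: they have to be found in the camera images.
- stand: Board stand, immovable. Wooden base 200 wide (y), x -45 to 105 mm, 8 thick; front lip at x -29 to -21, top at z 20; steel-wire backrest (170 wide, wire 8 thick) rising from x 22 at the base to x 60 at z 180. The slot for the board's foot lies between. Origin: on the worktop under the slot; x from lip to backrest (the way to push, 37 to 86 deg to the right of straight ahead), y along the slot, away and to the left, z up.
- board: Loose wooden chopping board 235 x 340 x 22 mm, 0.55 to 0.85 kg. Origin: centre of its underside (the face towards the robot). x along the 235 side to the foot edge, y along the 340 side, z the face normal, away from the robot. z is 46 deg from vertical at the start (board leans 44 deg forward on the mugs), 90 when upright, about 102 to 108 on the backrest.
- board_foot (a point): Middle of the board's foot edge on the underside; the board pivots on it and may slide some mm back to the wire. At upright the board can stand alone on its 22 mm edge: push it 6 deg or more past upright before it falls on the backrest by itself.
- board_edge (a point): Middle of the board's free upper long edge, on the underside, 235 mm from board_foot; at the start about 178 mm above the worktop and 160 mm from the slot on the stand's -x side. The underside just below it is free for the fingers between the mugs.
- mug_left: Loose mug, white with a blue band, 80 mm across, 102 tall, handle outward, under the far left half (stand +y) of the board, whose underside rests on its rim. Origin at its underside, 17 mm from the cup's axis towards the handle; the cup's axis is 85 to 105 mm from the middle of the stand.
- mug_right: The same kind of mug handle outward, under the near half (stand -y) of the board; cup axis 85 to 105 mm from the middle of the stand. Origin at its underside, 17 mm from the cup's axis towards the handle.
- salt: Loose salt shaker, 44 mm across, 90 mm tall, behind the far end of the board (stand +x, +y). Origin at the centre of its underside.

How it is judged:
On the way:
1. the board is pushed up off the mugs and past 25 degrees from upright (angle between board's own z axis and vertical above 1.13 rad), for 0.05 s.
At the end, for the whole second after the job is handed in: The board is at rest leaning back on the backrest, 6 to 21 degrees past upright, its foot in the slot (within 60 mm of its middle along y) and square to the stand within 0.15 rad; both mugs and the salt shaker stand within 20 mm of where they were (angle between board's own z axis and vertical between 1.68 and 1.95 rad and x of board_foot in the frame of stand between -0.03 and 0.03 m and z of board_foot in the frame of stand below 0.025 m and y of board_foot in the frame of stand between -0.06 and 0.06 m and angle between the y axis of board and the y axis of stand, either way round below 0.15 rad and contact force between board and stand above 1 N and linear speed of board below 0.02 m/s and distance of each of mug_left, mug_right, salt from where it was at the start of the episode below 0.02 m and angle between each of mug_left, mug_right, salt's own z axis and vertical below 0.1 rad); the robot touches nothing.
It fails at once if the board is lifted or pulled out: its foot rises more than 40 mm above the worktop (height (world z) of board_foot above 0.04 m).
It fails at once if the fingers press on the board with over 25 N (contact force between the fingers and board above 25 N).
It fails at once if the board is flung over (turns faster than 3 rad/s) (angular speed of board above 3 rad/s).
It fails at once if a mug or the salt shaker is shifted more than 20 mm, lifted or tipped (distance of any of mug_left, mug_right, salt from where it was at the start of the episode above 0.02 m or angle between any of mug_left, mug_right, salt's own z axis and vertical above 0.25 rad).
It also fails if it takes over 51 s, if anything falls off the work surface, if the arm or the gripper's body presses on something with over 40 N, if the wrist force passes 120 N, or if a joint passes its speed limit or range.

### The arm

A 6-joint arm with a two-finger parallel gripper is mounted at the origin on a cart in front of the work surface, level with it; the furniture and walls round the work are solid. World frame = base frame: x ahead of the robot, y to its left, z up, the work surface at z = 0. Lengths are in m, angles in rad, forces in N, time in s.
With the tool pointing down it reaches from about 0.225 to 0.725 m from the base axis. Payload 3.1 kg.
Tool frame: the origin (TCP) lies between the finger pads; the fingertips stand 11 mm ahead of it and the grasp point (between the pads) lies 8 mm behind it (manip.finger_overhang is the distance from the TCP to the fingertips, in m); z points along the fingers, y is the line along which they close (so a half turn about z gives the same grasp; the last joint's range is limited). The gripper opens to 85 mm and grips with 20 to 120 N. Pads are 22 mm wide; open, the fingers measure 114 mm over their backs; the gripper's body (76 mm by 85 mm) begins 54 mm behind the grasp point. The pads swing forward as they close: fully open they stand 13 mm farther back than shut.
Start: joints at [-1.258, 0.048, 0.099, 1.622, 0, 1.443], TCP at [0.224, -0.475, 0.242] pointing down, gripper open.
Joint ranges: [-2.91, 2.91], [-0.99, 1.94], [-1.21, 1.42], [-2.12, 2.29], [-1.49, 1.47], [-3.14, 3.14]. Speed limits (rad/s): [2.79, 2.79, 3.14, 3.14, 3.14, 3.14].

### API

Orientations are given as a unit quaternion [w, x, y, z].
In Python, from plant import manip gives the robot as it stands. The module is installed in compiled form; this text tells all that it offers.
- The arm moves only by the tool jog_arm, never from a script. Its argument "series" is a list of rows, each a list of 5 numbers: the gripper command: -1 is fully open, 1 is shut, values between are in proportion, then the shift along the tool's x, y, z in mm, then the turn about the tool's z in degrees. In form: [[claw, tx, ty, tz, roll], ...]. A call has 1 to 20 rows; each row shifts and turns the commanded pose from where the row before left it, along the tool's axes as they then stand; what a row does not reach is not made up. A row lasts 1/12 s, in which the tool goes at most 41.7 mm and 7.16 degrees, less where a joint would pass 70% of its speed; a pose out of reach is approached as far as the arm can. A call with a gripper value outside its range is refused whole. The fingers move at their own pace and stop on an object; "newtons" is the grip in N (left out, the last holds). Time passes only in rows, so rows that do not move let the fingers close. It gives the time, the measured TCP pose, the force, the opening and the grip force at its end, in the units of the state.
- manip.observe(): the state, without advancing time (a new reading comes with each control period).
- manip.snapshot(name): name is "side" or "top" or "wrist"; returns a dict with "frame" (400x640x3 uint8, red, green, blue), "intrinsics" (3x3 intrinsics, pixels), "view" (4x4, takes a point from world to camera coordinates); the wrist camera has in their place "mount" (4x4, takes a point from camera to tool coordinates, whose origin is the TCP and whose axes are the flange's). Camera axes: x right, y up, looking along -z (the intrinsics and any distortion apply to the point x, -y, -z); pixel columns grow to the right and rows downward; lengths in m; the calibration is good to about 2 mm. A picture is of the moment at which its call begins: read the wrist's pose just before it. There is no depth.
- manip.job_done(): hands the job in; it is judged then, once.
The state is a dict: "time_s": time; "q": joint angles; "qvel": joint speeds; "joint_efforts": joint torques, N m; "tcp_pos": TCP position; "tcp_rot": TCP orientation; "force": force on the tool from outside, world axes, zero at the start; "torque": the same for the moment, N m; "grip_width": finger opening in m; "finger_force": force on a finger pad.
Only numpy, scipy, OpenCV 4.12 (cv2) and the standard library are available. Lean on these libraries where they do the work, as an engineer would, in place of code of your own. Each camera call takes 0.05 s, during which the arm holds its last target. There are 200 camera calls.

## Working session

There is one attempt and no reset: what is moved stays moved. The work goes in short steps, Python scripts to look and compute and a tool call to move; the robot and the scene stay as the last step left them, time stands still between calls to the robot, and variables do not carry over. Pictures are saved under pics/ and viewed, at most 10 in all, crops included, and the job is handed in when it is done.

Besides the shell and the picture viewer there is one more tool, called after "Call:" as name([rows], argument=value, ...), one row to a line, values as JSON. jog_arm: Moves the arm, as the interface text tells. Its arguments: {"type":"object","properties":{"series":{"type":"array","items":{"type":"array","items":{"type":"number"}}},"newtons":{"type":"number"}},"required":["series"]}

```bash
mkdir -p pics; python3 - <<'E'
from plant import manip
import cv2,numpy as np,json
s=manip.observe();print({k:np.round(v,3).tolist() for k,v in s.items()})
for n in("side","top"):
    d=manip.snapshot(n);cv2.imwrite(f"pics/{n}0.png",d["frame"][:,:,::-1]);np.savez(f"{n}0.npz",**d)
    print(n,d["intrinsics"].round(1).tolist(),d["view"].round(4).tolist(),[k for k in d])
E
```

```text
{'time_s': 0.0, 'q': [-1.258, 0.049, 0.098, 1.622, 0.0, 1.443], 'qvel': [0.002, 0.0, 0.003, 0.001, 0.0, 0.001], 'joint_efforts': [0.0, -33.878, 32.001, 0.02, -0.0, -0.0], 'tcp_pos': [0.224, -0.474, 0.241], 'tcp_rot': [-0.001, 0.976, 0.219, -0.0], 'force': [-0.285, -0.676, -0.779], 'torque': [-0.029, -0.001, -0.057], 'finger_force': 0.0, 'grip_width': 0.086}
side [[452.5, 0.0, 316.1], [0.0, 452.5, 197.4], [0.0, 0.0, 1.0]] [[0.9891, -0.145, -0.0263, -0.5496], [0.0717, 0.3176, 0.9455, -0.1775], [-0.1287, -0.9371, 0.3245, -1.0093], [0.0, 0.0, 0.0, 1.0]] ['frame', 'intrinsics', 'view']
top [[430.6, 0.0, 321.8], [0.0, 430.6, 201.1], [0.0, 0.0, 1.0]] [[-0.0009, -0.9999, 0.0106, 0.0179], [0.9852, 0.0009, 0.1714, -0.5734], [-0.1714, 0.0106, 0.9851, -0.8958], [0.0, 0.0, 0.0, 1.0]] ['frame', 'intrinsics', 'view']
```

View pics/side0.png

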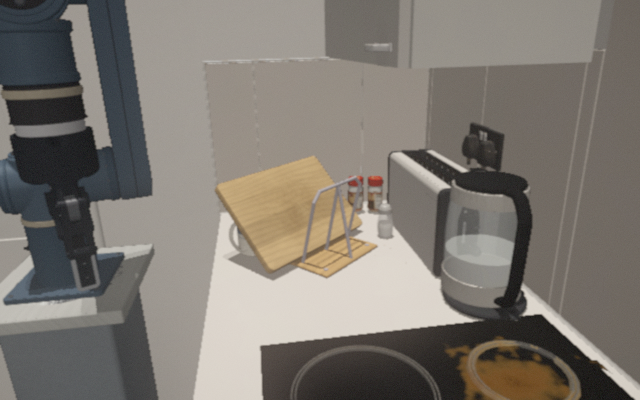

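View pics/top0.png

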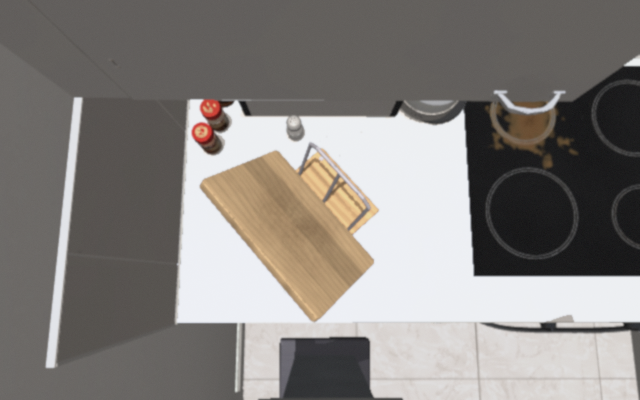

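The side view shows the board leaning towards the robot, with the stand behind it. In the top view its corners are at about (202,183) and (315,320) on the free edge, and (277,152) and (373,262) on the foot edge. The salt shaker is at (294,126).

```bash
cat > h.py <<'E'
import numpy as np
def cast(d,p,z):
    V=d["view"];R=V[:3,:3];c=-R.T@V[:3,3]
    r=np.linalg.inv(d["intrinsics"])@[p[0],p[1],1];r=R.T@[r[0],-r[1],-r[2]]
    return c+r*(z-c[2])/r[2]
def proj(d,P):
    c=d["view"][:3,:3]@P+d["view"][:3,3];u=d["intrinsics"]@[c[0],-c[1],-c[2]];return u[:2]/u[2]
E
python3 - <<'E'
from h import *
import cv2
from plant import manip
d=np.load("top0.npz")
im=d["frame"];hsv=cv2.cvtColor(im,cv2.COLOR_RGB2HSV)
m=cv2.inRange(hsv,(8,60,60),(25,255,255));m[:, :195]=0;m[:,400:]=0;m[:145]=0;m[330:]=0
n,l,st,_=cv2.connectedComponentsWithStats(m);i=1+np.argmax(st[1:,4]);m=(l==i).astype(np.uint8)
c=max(cv2.findContours(m,0,2)[0],key=cv2.contourArea)
print(cv2.approxPolyDP(c,5,True)[:,0].tolist())
# free edge line fit from mask boundary
pts=np.array([(x,np.where(m[:,x])[0].max()) for x in range(215,303)],np.float32)
vx,vy,x0,y0=cv2.fitLine(pts,cv2.DIST_HUBER,0,.01,.01).ravel();print("line",vx,vy,x0,y0)
a=cast(d,(202,183),.178);b=cast(d,(315,320),.178);f=cast(d,(277,152),.024);g=cast(d,(373,262),.024)
for p in(a,b,f,g):print(p.round(3))
print("len",np.linalg.norm(a-b),np.linalg.norm(f-g))
L=[cast(d,(x0+vx*t,y0+vy*t),.178) for t in(-40,40)];yv=L[0]-L[1];print("y dir deg",np.degrees(np.arctan2(yv[1],yv[0])),L)
y=(f-g);print(np.degrees(np.arctan2(y[1],y[0])))
yv/=np.linalg.norm(yv);xv=np.array([yv[1],-yv[0],0]);e=(a+b)/2
print("xstand",xv,"edge mid",e,"foot top mid",(f+g)/2,"dist along x",((f+g)/2-e)@xv,"y off",((f+g)/2-e)@yv)
print("salt",cast(d,(294,126),.08))
t=manip.observe()["tcp_pos"];print("tcp rel edge in stand xy",(t-e)@xv,(t-e)@yv)
E
```

```text
[[203, 180], [201, 188], [312, 320], [372, 263], [351, 234], [377, 209], [322, 149], [371, 207], [349, 230], [365, 206], [340, 177], [322, 201], [336, 172], [317, 152], [300, 175], [274, 151]]
line 0.64113563 0.76742756 258.5 256.72726
[0.586 0.247 0.178]
[0.333 0.032 0.178]
[0.692 0.12  0.024]
[ 0.442 -0.095  0.024]
len 0.33176393423796435 0.33051034818488195
y dir deg 40.83520142627996 [array([0.5036404 , 0.18557127, 0.178     ]), array([0.39098241, 0.08820665, 0.178     ])]
40.70828965758007
xstand [ 0.65388556 -0.75659346  0.        ] edge mid [0.45951714 0.13932801 0.178     ] foot top mid [0.56706823 0.01269326 0.024     ] dist along x 0.16613713046441242 y off -0.001432176358502058
salt [0.73487855 0.07890076 0.08      ]
tcp rel edge in stand xy 0.3101644188827233 -0.579572955434841
```

Call:
jog_arm([
  [-1,0,0,-30,0],
  [-1,0,0,-30,0],
])

```text
time_s: 0.27
tcp_pos: [0.2232, -0.4726, 0.2985]
tcp_rot: [-0.005, 0.976, 0.219, -0.0]
force: [0.4, -1.0, 0.7]
grip_width: 0.0855
finger_force: 0.0
```

Call:
jog_arm([
  [-1,23,-25.6,0,0],
  [-1,23,-25.6,0,0],
  [-1,23,-25.6,0,0],
  [-1,23,-25.6,0,0],
  [-1,23,-25.6,0,0],
  [-1,23,-25.6,0,0],
  [-1,23,-25.6,0,0],
  [-1,23,-25.6,0,0],
  [-1,23,-25.6,0,0],
  [-1,23,-25.6,0,0],
  [-1,23,-25.6,0,0],
  [-1,23,-25.6,0,0],
  [-1,23,-25.6,0,0],
  [-1,23,-25.6,0,0],
  [-1,23,-25.6,0,0],
  [-1,23,-25.6,0,0],
  [-1,23,-25.6,0,0],
  [-1,23,-25.6,0,0],
  [-1,23,-25.6,0,0],
  [-1,23,-25.6,0,0],
])

```text
time_s: 1.93
tcp_pos: [0.4214, 0.1864, 0.3018]
tcp_rot: [0.0, 0.976, 0.219, -0.0]
force: [-0.1, -0.8, 1.1]
grip_width: 0.0853
finger_force: 0.0
```

Call:
jog_arm([
  [-1,0,0,0,-7],
  [-1,0,0,0,-7],
  [-1,0,0,0,-7],
  [-1,0,0,0,-7],
  [-1,0,0,0,-7],
  [-1,0,0,0,-7],
  [-1,0,0,0,-7],
  [-1,0,0,0,-7],
  [-1,0,0,0,-7],
  [-1,0,0,0,-7],
  [-1,0,0,0,-7],
  [-1,0,0,0,-7],
  [-1,0,0,0,-7],
  [-1,0,0,0,-7],
  [-1,0,0,0,-7],
  [-1,0,0,0,0],
  [-1,0,0,0,0],
])

```text
time_s: 3.35
tcp_pos: [0.4214, 0.1845, 0.3019]
tcp_rot: [-0.0, 0.422, 0.907, -0.0]
force: [-0.1, 1.2, -0.5]
grip_width: 0.0855
finger_force: 0.0
```

```bash
python3 - <<'E'
from h import *
from plant import manip
from scipy.spatial.transform import Rotation as R
import cv2
s=manip.observe();p=s["tcp_pos"];q=s["tcp_rot"];Rm=R.from_quat(np.r_[q[1:],q[0]]).as_matrix()
yv=np.array([np.cos(np.radians(40.8)),np.sin(np.radians(40.8)),0]);xv=np.array([yv[1],-yv[0],0]);e=np.array([.4595,.1393,.178])
print(p.round(4),s["q"].round(2),"tool x,y in world",Rm.T.round(3).tolist(),"rel edge x,y:",(p-e)@xv,(p-e)@yv,s["force"].round(2))
d=manip.snapshot("top");cv2.imwrite("pics/top1.png",d["frame"][:,:,::-1])
E
```

```text
[0.4214 0.1845 0.3019] [ 0.27 -0.1   0.08  1.75 -0.    1.14] tool x,y in world [[-0.644, 0.765, 0.0], [0.765, 0.644, -0.001], [-0.001, -0.0, -1.0]] rel edge x,y: -0.059099931194860365 0.0006471279608957635 [-0.14  1.21 -0.47]
```

View pics/top1.png

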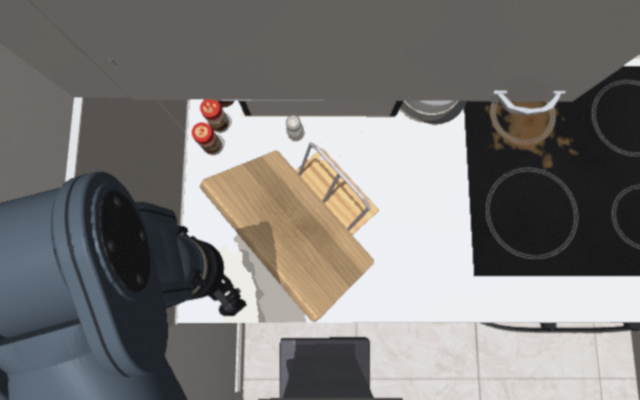

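The gripper is now in front of the free edge, with the near finger at about (237,303), and the board hasn't moved. Next I'll go down and approach.

Call:
jog_arm([
  [-1,0,0,21,0],
  [-1,0,0,21,0],
  [-1,0,0,21,0],
  [-1,0,0,21,0],
  [-1,0,0,21,0],
  [-1,0,0,21,0],
  [-1,0,0,21,0],
  [-1,-6,0,0,-0.7],
  [-1,-6,0,0,0],
  [-1,-6,0,0,0],
  [-1,-6,0,0,0],
  [-1,0,0,0,0],
  [-1,0,0,0,0],
  [-1,0,0,0,0],
])

```text
time_s: 4.57
tcp_pos: [0.4379, 0.1663, 0.1563]
tcp_rot: [0.001, 0.415, 0.91, 0.001]
force: [-0.1, 0.0, -0.2]
grip_width: 0.0854
finger_force: 0.0
```

```bash
python3 - <<'E'
from plant import manip
import cv2
print(manip.observe()["force"].round(2))
d=manip.snapshot("side");cv2.imwrite("pics/s2.png",cv2.resize(d["frame"][120:300,160:420,::-1],None,fx=3,fy=3))
E
```

```text
[-0.07  0.04 -0.24]
```

View pics/s2.png

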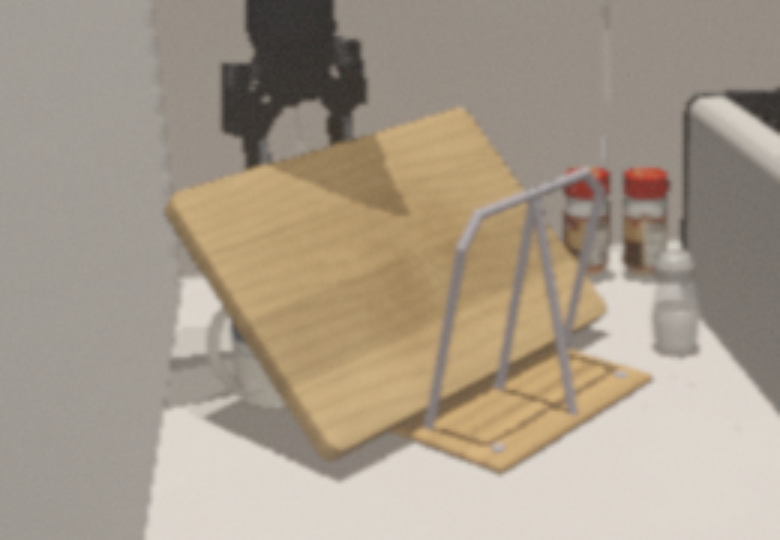

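Both fingers reach below the free edge, centred on it at about x 265 and 340 in the crop. I'll move in to contact.

Call:
jog_arm([
  [-1,-4,0,0,0],
  [-1,-4,0,0,0],
  [-1,-4,0,0,0],
  [-1,-3,0,0,0],
  [-1,-3,0,0,0],
  [-1,0,0,0,0],
])

```text
time_s: 5.12
tcp_pos: [0.4478, 0.1541, 0.1557]
tcp_rot: [-0.002, 0.415, 0.91, 0.001]
force: [-4.6, 5.1, 3.5]
grip_width: 0.0856
finger_force: 3.2
```

Call:
jog_arm([
  [-1,-4,0,-3.3,0],
  [-1,-5,0,-4,0],
  [-1,-5,0,-4,0],
  [-1,-5,0,-4,0],
  [-1,-5,0,-3.8,0],
  [-1,-5,0,-3.7,0],
  [-1,-5,0,-3.6,0],
  [-1,-5,0,-3.4,0],
  [-1,-5,0,-3,0],
  [-1,0,0,0,0],
])

```text
time_s: 5.95
tcp_pos: [0.4784, 0.1203, 0.1899]
tcp_rot: [0.0, 0.415, 0.91, 0.002]
force: [-2.4, 4.0, 4.1]
grip_width: 0.0854
finger_force: 2.3
```

Call:
jog_arm([
  [-1,-5,0,-2.8,0],
  [-1,-5,0,-2.7,0],
  [-1,-5,0,-2.5,0],
  [-1,-5,0,-2.4,0],
  [-1,-5,0,-2.2,0],
  [-1,-5,0,-2.1,0],
  [-1,-5,0,-2,0],
  [-1,-5,0,-1.8,0],
  [-1,-5,0,-1.7,0],
  [-1,-5,0,-1.6,0],
  [-1,-5,0,-1.5,0],
  [-1,0,0,0,0],
  [-1,0,0,0,0],
])

```text
time_s: 7.03
tcp_pos: [0.514, 0.0774, 0.2111]
tcp_rot: [-0.0, 0.415, 0.91, -0.0]
force: [0.3, -0.8, 0.4]
grip_width: 0.0855
finger_force: 0.3
```

```bash
python3 - <<'E'
from plant import manip
import cv2
print(manip.observe()["force"].round(2))
d=manip.snapshot("side");cv2.imwrite("pics/s3.png",cv2.resize(d["frame"][120:300,160:420,::-1],None,fx=3,fy=3))
E
```

```text
[ 0.33 -0.8   0.41]
```

View pics/s3.png

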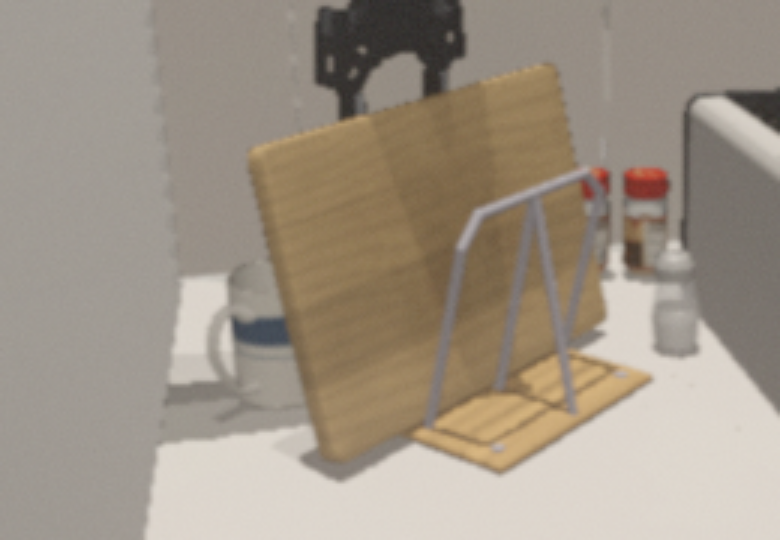

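Call:
jog_arm([
  [-1,-5,0,-1.3,0],
  [-1,-5,0,-1.2,0],
  [-1,-5,0,-1.1,0],
  [-1,-5,0,-1,0],
  [-1,-5,0,-0.9,0],
  [-1,-5,0,-0.8,0],
  [-1,-4,0,-0.5,0],
  [-1,-4,0,-0.4,0],
  [-1,-4,0,-0.3,0],
  [-1,-4,0,0,0],
  [-1,-4,0,0,0],
  [-1,-4,0,0,0],
  [-1,-4,0,0,0],
  [-1,-4,0,0,0],
  [-1,0,0,0,0],
  [-1,0,0,0,0],
])

```text
time_s: 8.42
tcp_pos: [0.5546, 0.031, 0.2188]
tcp_rot: [-0.0, 0.415, 0.91, 0.0]
force: [-0.6, -0.1, -0.8]
grip_width: 0.0853
finger_force: 0.0
```

Call:
jog_arm([
  [-1,-3,0,0,0],
  [-1,-3,0,0,0],
  [-1,-3,0,0,0],
  [-1,-3,0,0,0],
  [-1,-3,0,0,0],
  [-1,-3,0,0,0],
  [-1,-3,0,0,0],
  [-1,0,0,0,0],
  [-1,0,0,0,0],
])

```text
time_s: 9.17
tcp_pos: [0.5684, 0.0151, 0.2188]
tcp_rot: [-0.0, 0.415, 0.91, -0.0]
force: [-0.0, 0.3, 0.0]
grip_width: 0.0853
finger_force: 0.0
```

```bash
python3 - <<'E'
from plant import manip
import cv2
print(manip.observe()["force"].round(2))
d=manip.snapshot("side");cv2.imwrite("pics/s4.png",cv2.resize(d["frame"][120:300,160:420,::-1],None,fx=3,fy=3))
E
```

```text
[-0.01  0.3   0.04]
```

View pics/s4.png

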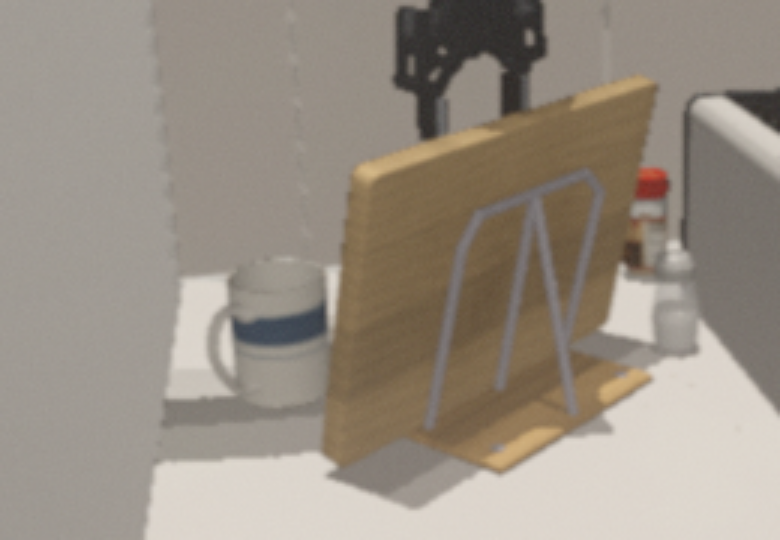

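The board is past upright: its near end runs from (335,460) up to (358,170) in the crop, beside the wire. I'll creep a little further to check that it's resting on the backrest.

Call:
jog_arm([
  [-1,-3,0,0,0],
  [-1,-3,0,0,0],
  [-1,-3,0,0,0],
  [-1,-3,0,0,0],
  [-1,0,0,0,0],
])

```text
time_s: 9.63
tcp_pos: [0.5766, 0.0057, 0.2188]
tcp_rot: [0.0, 0.415, 0.91, -0.0]
force: [1.1, 0.3, -0.0]
grip_width: 0.0854
finger_force: 0.0
```

```bash
python3 - <<'E'
from h import *
from plant import manip
import cv2
print(manip.observe()["force"].round(2))
for n in("side","top"):
    d=manip.snapshot(n);np.savez(n+"5.npz",**d)
    if n=="top": cv2.imwrite("pics/t5.png",cv2.resize(d["frame"][100:300,190:430,::-1],None,fx=3,fy=3))
d=np.load("side5.npz");yv=np.array([.757,.653,0]);xv=np.array([.653,-.757,0])
foot=np.array([.4595,.1393,0])+.150*xv
for ph in(0,6,9,12,15,18):
    t=np.radians(ph);up=np.array([0,0,1])*np.cos(t)+xv*np.sin(t);n=xv*np.cos(t)-np.array([0,0,1])*np.sin(t)
    b=foot+np.array([0,0,.008])-.17*yv+22e-3*n
    print(ph,[((proj(d,p)-[160,120])*3).round(0) for p in(b,b+.235*up,b-.022*n+.235*up)])
E
```

```text
[ 1.09  0.34 -0.01]
0 [array([333., 471.]), array([312., 154.]), array([289., 148.])]
6 [array([333., 474.]), array([338., 165.]), array([314., 156.])]
9 [array([333., 475.]), array([351., 172.]), array([327., 161.])]
12 [array([332., 477.]), array([364., 180.]), array([340., 168.])]
15 [array([332., 478.]), array([378., 189.]), array([354., 175.])]
18 [array([332., 479.]), array([391., 200.]), array([367., 184.])]
```

View pics/t5.png

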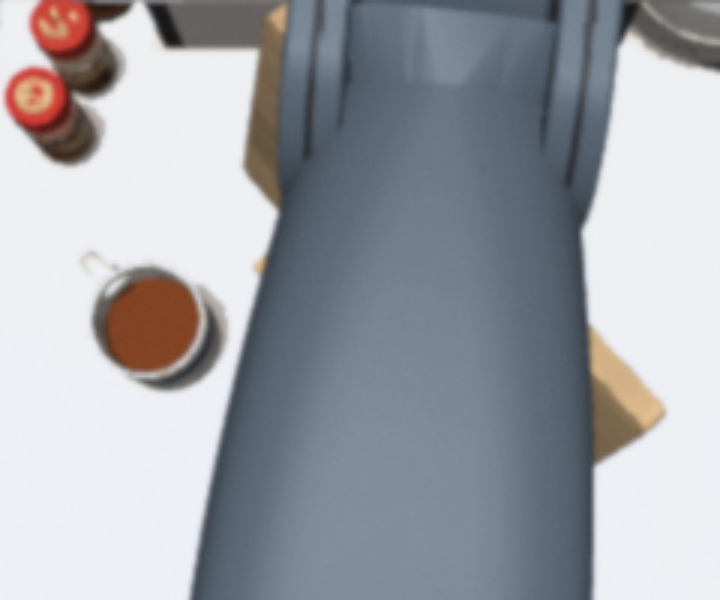

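The top view is mostly hidden by the arm. The far mug is upright at crop (152,322), and the board matches a lean of about 13–15° with no finger force. I'll back off and check.

Call:
jog_arm([
  [-1,10,0,0,0],
  [-1,20,0,0,0],
  [-1,20,0,0,0],
  [-1,20,0,-10,0],
  [-1,20,0,-20,0],
  [-1,20,0,-20,0],
  [-1,20,0,-20,0],
  [-1,20,0,-20,0],
  [-1,20,0,0,0],
  [-1,20,0,0,0],
  [-1,20,0,0,0],
  [-1,0,0,0,0],
  [-1,0,0,0,0],
])

```text
time_s: 10.82
tcp_pos: [0.4376, 0.1657, 0.3094]
tcp_rot: [0.0, 0.414, 0.91, 0.0]
force: [-0.8, 0.1, -0.3]
grip_width: 0.0851
finger_force: 0.0
```

```bash
python3 - <<'E'
from plant import manip
import cv2,numpy as np
a=manip.snapshot("side")["frame"][120:300,160:430];b=manip.snapshot("top")["frame"][90:330,180:450]
cv2.imwrite("pics/f6.png",cv2.resize(np.vstack([a,b])[:,:,::-1],None,fx=1.4,fy=1.4))
E
```

```text
(no output)
```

View pics/f6.png

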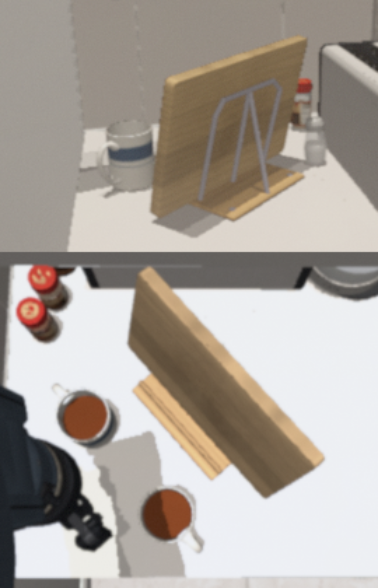

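The board leans on the wire with its foot in the slot. Both mugs, at (85,417) and (168,513), and the salt shaker, at (315,140), are standing, and the gripper is clear of everything.

```bash
python3 -c "
from plant import manip
print(manip.job_done())"
```

```text
the job is handed in; nothing more can be done
None
```

The board now leans back on the wire backrest at about 13–15° past upright with its foot in the slot, the mugs and salt shaker are standing where they were, the gripper is clear of everything, and the job is handed in (no verdict was shown).

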